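# Set and lock the raking lamp over the bar

### The job

The inspection lamp stands roughly square across the black bar, where scratches do not show. Swing its arm round, to either side, until it stands at 45 degrees to the bar, let go and see that it stays there; then run the wing nut on top of the pivot down clockwise and tighten it firmly against the thin nut below it, so that the setting is locked. Leave the bar and the other things on the bench where they are.

Things in the scene. Friction and masses are not known exactly. Their poses are not given: they have to be found in the camera images.
- bar: the black bar to be inspected, 300 mm long (its own y axis), 40 mm wide (x), 26 mm high, 0.55 kg, lying loose on two aluminium rests; origin at the centre of its underside, 32 mm above the bench, so its top is at 58 mm
- lamp_base: the lamp's grey cast base, 120 (its x) x 90 x 16 mm, bolted to the bench beyond the bar as seen from the robot, with a vertical pillar 34 mm thick (44 mm at the top, 130 mm up) at its middle; fixed; origin at the centre of its underside
- pivot (a point): point on the vertical pivot axis of the lamp, over the middle of its base, at the middle height of the arm, 138 mm above the bench; fixed
- lamp_arm: the swing arm: flat aluminium bar 20 mm wide, 8 mm thick, swinging level about the pivot; origin on the pivot axis at the arm's mid height, 138 mm above the bench; x along the arm, the lamp on the -x side, out to 225 mm. Under a short tail on the +x side (to 92 mm) hangs a black battery pack 60 x 38 mm, down to 30 mm below mid height. It can swing 70 degrees either way
- swing_grip (a point): point on the arm 130 mm from the pivot towards the lamp, mid section, 138 mm up; take it here from above. x along the arm, pointing to the pivot. Friction hinge of about 0.7 N m (some 5 N here): it stays where left, but its drag washers wind up, so when let go the arm springs back by about 0.04 rad (2 degrees) against the way it was moved
- lamp_face (a point): centre of the lamp's downward white face, 210 mm from the pivot; the black round lamp head, 54 mm wide, hangs from here (91 mm above the bench) up to just under the arm; only a flat 18 mm screw head stands 6 mm proud on top of the arm
- wings (a point): on the pivot axis between the wings of the zinc-plated wing nut, 26 mm above its underside; x along the line of the two wings, z up. Wings 64 mm tip to tip, 8 mm thick, top 36 mm above the underside. Pinch across the 8 mm thickness from above, centred on the axis, fingertips 20 to 22 mm above the underside: the stud's end stands between the wings up to 17 mm
- nut_foot (a point): centre of the wing nut's underside: 157 mm above the bench when it meets the spring washer on the thin hex nut (18 mm across flats), up to 1.0 mm higher at the start; thread pitch 1.75 mm a turn; boss of the nut 25 mm across, 14 mm high
- wing_nut (a joint): angle of the wing nut on its thread, rad: 0 when it meets the spring washer on the thin hex nut, negative while still backed off (-3.6 to -2.0 at the start); grows as it is turned clockwise seen from above. It runs down easily (about 0.03 N m) until it meets the washer and stays where it is left
- spring_washer (a joint): how far the wing nut has been tightened after it has met the spring washer and the thin nut, rad: 0 at the start, at most 0.7; grows clockwise under a tightening torque of about 0.4 N m and stays. Tight from 0.10 rad on
- spanner: loose open-ended spanner, steel, 150 mm long, lying on the bench beside the lamp's base; not needed; origin at the middle of its underside
- paste_jar: loose jar, 56 mm diameter, 55 mm tall, on the bench on the other side of the lamp's base; not needed; origin at the centre of its underside
- dust_brush: loose hand brush, 170 mm long, lying on the bench nearer the robot; not needed; origin at the middle of its underside
- caliper: loose steel sliding caliper, 200 mm long, 8 mm thick at most, lying on the bench; not needed; origin at the middle of its underside
- clamp_frame: loose clamping frame, 220 x 72 x 30 mm, a black bar between steel rails with pale end plates, on the bench to the robot's right; not needed; origin at the centre of its underside
- hook_tray: loose grey tray, 110 x 150 x 35 mm, with S-hooks in it, on the bench to the robot's left; not needed; origin at the centre of its underside

How it is judged:
On the way, in this order (a step that is already met when the one before it is completed fails the run):
1. the lamp's arm stands at 45 degrees to the bar (within 4 degrees), let go and at rest for half a second (angle between the x axis of swing_grip and the y axis of bar, either way round between 0.715 and 0.855 rad and contact force between lamp_arm and anything else below 0.1 N and angular speed of lamp_arm below 0.05 rad/s), for 0.5 s.
2. the wing nut has been run down onto the thin nut's spring washer and tightened there, the arm still at 45 degrees (angle between the x axis of swing_grip and the y axis of bar, either way round between 0.715 and 0.855 rad and value of joint wing_nut above -0.06 rad and value of joint spring_washer above 0.1 rad), for 0.1 s.
At the end, for the whole second after the job is handed in: The arm stands at 45 degrees to the bar (within 4 degrees, either side), untouched and at rest; the wing nut is down on the spring washer and tightened at least 0.10 rad past it; the bar is within 10 mm and the other loose things within 30 mm of their starts (all of step 2 and contact force between lamp_arm and anything else below 0.1 N and angular speed of lamp_arm below 0.05 rad/s and distance of bar from where it was at the start of the episode below 0.01 m).
It fails at once if the bar is knocked out of place (more than 10 mm) (distance of bar from where it was at the start of the episode above 0.01 m).
It fails at once if another loose thing on the bench is disturbed (moved more than 30 mm) (distance of any of spanner, paste_jar, dust_brush, caliper, clamp_frame, hook_tray from where it was at the start of the episode above 0.03 m).
It also fails if it takes over 67 s, if anything falls off the work surface, if the arm or the gripper's body presses on something with over 40 N, if the wrist force passes 120 N, or if a joint passes its speed limit or range.

### The arm

A 6-joint arm with a two-finger parallel gripper is mounted at the origin on the work surface. World frame = base frame: x ahead of the robot, y to its left, z up, the work surface at z = 0. Lengths are in m, angles in rad, forces in N, time in s.
With the tool pointing down it reaches from about 0.225 to 0.875 m from the base axis. Payload 3.4 kg.
Tool frame: the origin (TCP) lies on the centre line of the jaws, within the pads' length; the fingertips stand 17 mm ahead of it and the grasp point (between the pads) lies 2 mm behind it; z points along the fingers, y is the direction in which the jaws open and shut (so a half turn about z gives the same grasp; the last joint's range is limited). The gripper opens to 85 mm and grips with 20 to 120 N. Pads are 22 mm wide; open, the fingers measure 114 mm over their backs; the gripper's body (76 mm by 85 mm) begins 54 mm behind the grasp point. The pads swing forward as they close: fully open they stand 13 mm farther back than shut.
Start: joints at [1.144, 0.276, 1.505, -0, 1.361, -0.121], TCP at [0.173, 0.548, 0.248] pointing down, gripper open.
Joint ranges: [-2.89, 2.89], [-0.75, 2.08], [0.22, 2.7], [-1.18, 4.32], [0.11, 2.71], [-2.7, 2.7]. Speed limits (rad/s): [2.57, 2.57, 3.14, 3.14, 3.14, 3.14].

### API

Orientations are given as a unit quaternion [x, y, z, w].
In Python, from bench import r gives the robot as it stands.
- The arm moves only by the tool jog_arm, never from a script. Its argument "rows" is a list of rows, each a list of 6 numbers: the shift along the tool's x, y, z normalised to -1 to 1, where 1 is 0.2 m, then the turn, a rotation vector about the tool's x, y, z normalised to -1 to 1, where 1 is 0.5 rad. In form: [[dx, dy, dz, wx, wy, wz], ...]. A call has 1 to 20 rows; each row is the pose to reach, as a shift and turn from the pose commanded when the call began, along the tool's axes at that moment; what a row does not reach only later rows make up. A row lasts 1/12 s, in which the tool goes at most 41.7 mm and 7.16 degrees, less where a joint would pass 70% of its speed; a pose out of reach is approached as far as the arm can. A call with a number of a shift or a turn outside -1 to 1 is refused whole. A call with a gripper value outside its range is refused whole. "claw" is the closure, from -1 (fully open) to 1 (shut), so that 0 is half open, set as the call begins (left out, the last holds). The fingers move at their own pace and stop on an object; "force" is the grip in N (left out, the last holds). Time passes only in rows, so rows that repeat a pose let the fingers close. It gives the time, the measured TCP pose, the force and the opening at its end, in the units of the state.
- r.sense(): the state, without advancing time (a new reading comes with each control period).
- r.grab_frame(name): name is "scene" or "top" or "wrist"; returns a dict with "frame" (400x640x3 uint8, red, green, blue), "fx", "fy", "cx", "cy" (pixels), "distortion" ([k1, k2, p1, p2, k3] as OpenCV has them; the pictures are not rectified), "world_from_camera" (4x4, takes a point from camera to world coordinates); the wrist camera has in their place "mount" (4x4, takes a point from camera to tool coordinates, whose origin is the TCP and whose axes are the flange's). Camera axes: x right, y down, z forward; pixel columns grow to the right and rows downward; lengths in m; the calibration is good to about 2 mm. A picture is of the moment at which its call begins: read the wrist's pose just before it. There is no depth.
- r.finish_job(): hands the job in, once; it reports no verdict.
The state is a dict: "t": time; "joint_positions": joint angles; "joint_velocities": joint speeds; "tau": joint torques, N m; "tool_pos": TCP position; "tcp_rot": TCP orientation; "contact_force": force on the tool from outside, world axes, zero at the start; "torque": the same for the moment, N m; "finger_gap": finger opening in m.
Only numpy, scipy, OpenCV 4.12 (cv2) and the standard library are available. Lean on these libraries where they do the work, as an engineer would, in place of code of your own. Each camera call takes 0.05 s, during which the arm holds its last target.

## Working session

There is one attempt and no reset: what is moved stays moved. The work goes in short steps, Python scripts to look and compute and a tool call to move; the robot and the scene stay as the last step left them, time stands still between calls to the robot, and variables do not carry over. Pictures are saved under pics/ and viewed, and the job is handed in when it is done.

Besides the shell and the picture viewer there is one more tool, called after "Request:" as name(argument=value, ...) on one line, values as JSON. jog_arm: Moves the arm, as the interface text tells. Scaled input: -1 to 1 covers 0.2 m each way for a shift and 0.5 rad each way for a turn. Its arguments: {"type":"object","properties":{"rows":{"type":"array","items":{"type":"array","items":{"type":"number","minimum":-1,"maximum":1}}},"claw":{"type":"number"},"force":{"type":"number"}},"required":["rows"]}

```bash
mkdir -p pics; ls; cat > h.py <<'E'
import numpy as np, cv2
from bench import r
from scipy.spatial.transform import Rotation as R
def grab(n,fn=None):
    s=r.sense(); f=r.grab_frame(n)
    if fn: cv2.imwrite('pics/'+fn,cv2.cvtColor(f['frame'],cv2.COLOR_RGB2BGR))
    if n=='wrist':
        T=np.eye(4);T[:3,:3]=R.from_quat(s['tcp_rot']).as_matrix();T[:3,3]=s['tool_pos']
        f['W']=T@np.array(f['mount'])
    else: f['W']=np.array(f['world_from_camera'])
    f['K']=np.array([[f['fx'],0,f['cx']],[0,f['fy'],f['cy']],[0,0,1.]])
    f['D']=np.array(f['distortion'],float)
    return f
def onz(f,px,z):
    p=cv2.undistortPoints(np.array(px,float).reshape(-1,1,2),f['K'],f['D']).reshape(-1,2)
    d=np.c_[p,np.ones(len(p))]@f['W'][:3,:3].T; o=f['W'][:3,3]
    return o+d*((z-o[2])/d[:,2])[:,None]
def proj(f,P):
    Wi=np.linalg.inv(f['W']); 
    return cv2.projectPoints(np.array(P,float).reshape(-1,1,3),cv2.Rodrigues(Wi[:3,:3])[0],Wi[:3,3],f['K'],f['D'])[0].reshape(-1,2)
E
python3 - <<'E'
from h import *
for n in ['scene','top','wrist']:
    f=grab(n,n+'0.png'); print(n,f['W'].round(3).tolist(),f['fx'])
print(r.sense())
E
```

```text
pics
scene [[-0.794, 0.425, -0.434, 0.881], [0.608, 0.538, -0.584, 0.585], [-0.015, -0.728, -0.686, 0.798], [0.0, 0.0, 0.0, 1.0]] 364.3525867864361
top [[-0.117, -0.97, 0.213, 0.208], [-0.993, 0.115, -0.019, 0.017], [-0.006, -0.214, -0.977, 1.339], [0.0, 0.0, 0.0, 1.0]] 368.44629658554015
wrist [[0.301, 0.909, 0.289, 0.099], [0.954, -0.286, -0.093, 0.572], [-0.002, 0.304, -0.953, 0.374], [0.0, 0.0, 0.0, 1.0]] 309.81408236978683
{'t': 0.15, 'joint_positions': array([ 1.14398172e+00,  2.76461135e-01,  1.50584437e+00,  2.31705306e-05,
        1.36071476e+00, -1.21002789e-01]), 'joint_velocities': array([-0.0004709 , -0.00278781, -0.00219355,  0.00063622,  0.00177018,
        0.0020525 ]), 'tau': array([ 1.31492470e-03, -4.17143011e+01, -2.46031880e+01, -4.85236171e-05,
        7.61382398e-03,  1.63001295e-05]), 'tool_pos': array([0.17295662, 0.54797834, 0.2476311 ]), 'tcp_rot': array([ 1.52313134e-01,  9.88332029e-01, -6.84128164e-04, -2.03987542e-04]), 'contact_force': array([-1.16407649, -0.77085443, -0.2534786 ]), 'torque': array([-0.01795792,  0.00069134, -0.027014  ]), 'finger_gap': 0.08525432666167206}
```

View pics/scene0.png

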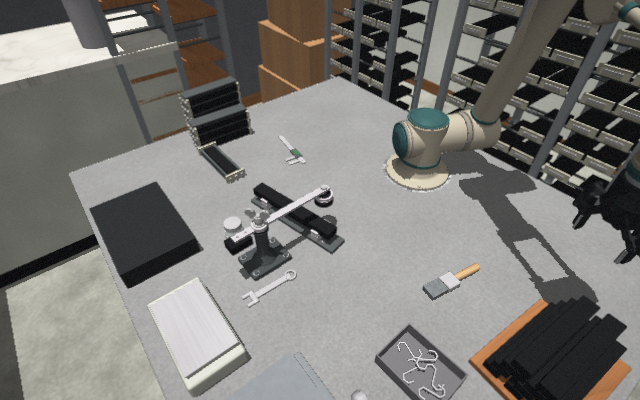

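View pics/top0.png

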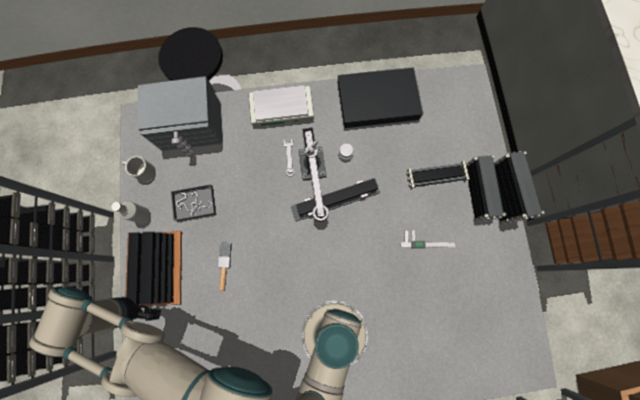

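```bash
python3 - <<'E'
import cv2
a=cv2.imread('pics/top0.png')[115:235,270:400]; cv2.imwrite('pics/topc.png',cv2.resize(a,None,fx=6,fy=5,interpolation=cv2.INTER_CUBIC)[:600,:780])
a=cv2.imread('pics/scene0.png')[170:280,210:350]; cv2.imwrite('pics/scenec.png',cv2.resize(a,None,fx=5,fy=5,interpolation=cv2.INTER_CUBIC))
E
```

```text
(no output)
```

View pics/topc.png

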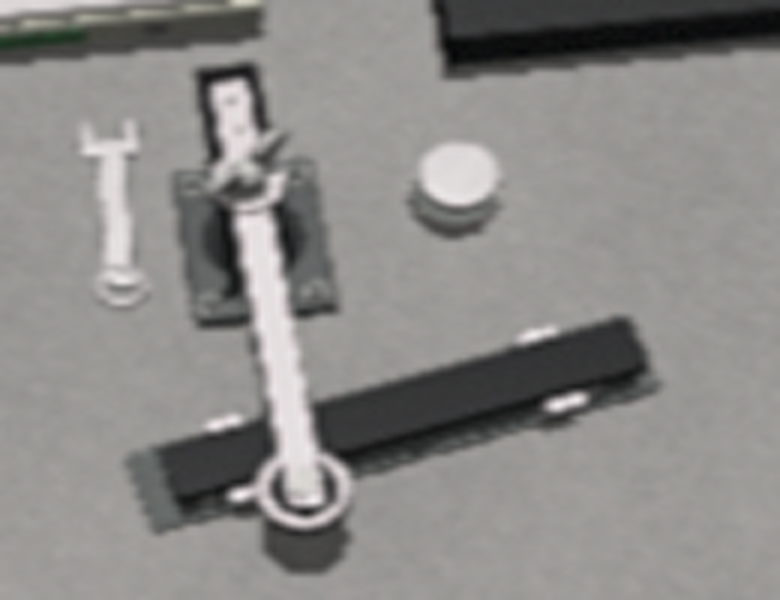

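View pics/scenec.png

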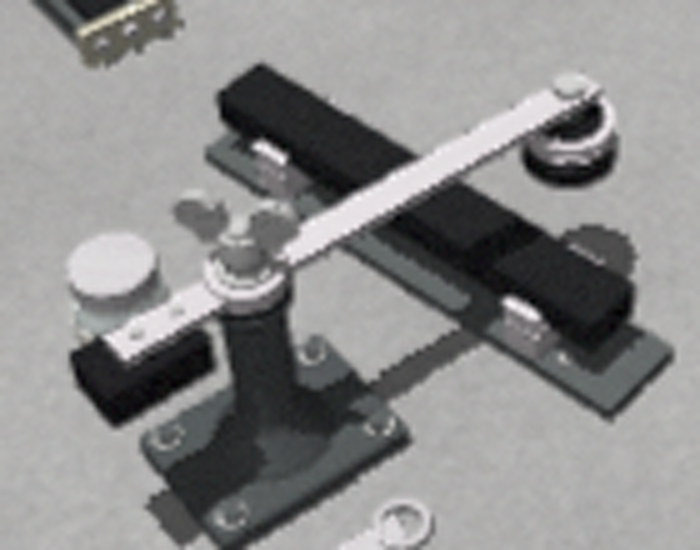

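```bash
python3 - <<'E'
from h import *
f=grab('top')
g=lambda l:[(270+a/6,115+b/5) for a,b in l]
A=onz(f,g([(232,100),(258,230),(297,450),(305,490)]),.142)
B=onz(f,g([(163,448),(628,318),(650,360),(180,497)]),.058)
print(A.round(3),B.round(3))
d=A[0]-A[2];e=B[1]-B[0]
print(np.degrees([np.arctan2(d[1],d[0]),np.arctan2(e[1],e[0])]))
print(onz(f,g([(215,180),(285,140)]),.19), onz(f,g([(250,165)]),.175))
f=grab('wrist');print(R.from_quat(r.sense()['tcp_rot']).as_matrix().round(3), np.array(f['mount']).round(3))
E
```

```text
[[ 0.683  0.008  0.142]
 [ 0.587  0.003  0.142]
 [ 0.434 -0.001  0.142]
 [ 0.407 -0.002  0.142]] [[ 0.46   0.076  0.058]
 [ 0.522 -0.21   0.058]
 [ 0.49  -0.219  0.058]
 [ 0.424  0.07   0.058]]
[  1.9648073  -77.84186549]
[[ 0.60916383  0.02334323  0.19      ]
 [ 0.63220714 -0.0178833   0.19      ]] [[0.62254305 0.00298985 0.175     ]]
[[-0.954  0.301 -0.   ]
 [ 0.301  0.954 -0.001]
 [ 0.    -0.001 -1.   ]] [[ 0.    -0.953 -0.304  0.077]
 [ 1.     0.    -0.     0.   ]
 [ 0.    -0.304  0.953 -0.126]
 [ 0.     0.     0.     1.   ]]
```

View pics/wrist0.png

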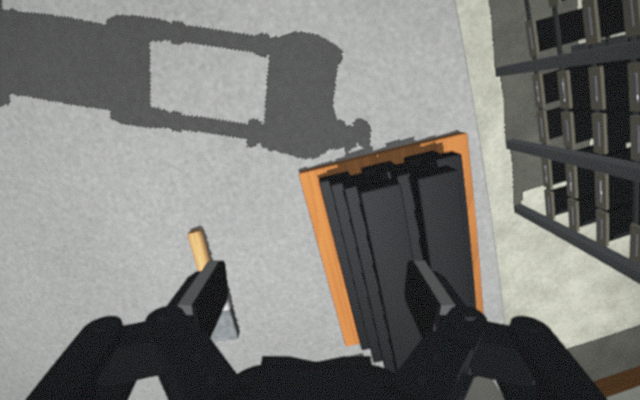

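```bash
cat >> h.py <<'E'
def plan(xyz,ang,s=None):
    """numbers for target TCP xyz with tool down, tool x at world angle ang(deg)"""
    s=s or r.sense(); M=R.from_quat(s['tcp_rot']).as_matrix()
    a=np.radians(ang);X=np.array([np.cos(a),np.sin(a),0]);Z=np.array([0,0,-1.]);T=np.c_[X,np.cross(Z,X),Z]
    d=M.T@(np.array(xyz)-s['tool_pos'])/.2; w=R.from_matrix(M.T@T).as_rotvec()/.5
    print('row',np.r_[d,w].round(4).tolist(),'now ang',np.degrees(np.arctan2(M[1,0],M[0,0])).round(2),s['tool_pos'].round(4),'t',s['t'],'F',s['contact_force'].round(1),'gap',round(s['finger_gap'],4))
E
python3 -c "
from h import *
plan([.54,0,.36],182)"
```

```text
row [-2.5749, -2.0615, -0.5591, -0.0017, -0.0005, -0.6814] now ang 162.48 [0.173  0.5481 0.2479] t 0.25 F [ 0.8 -0.1  0.4] gap 0.0854
```

Request:
jog_arm(rows=[[-0.15, -0.12, -0.2, 0, 0, -0.15], [-0.3, -0.25, -0.4, 0, 0, -0.3], [-0.5, -0.4, -0.5, 0, 0, -0.45], [-0.7, -0.55, -0.56, 0, 0, -0.6], [-0.85, -0.7, -0.56, 0, 0, -0.68], [-1, -0.77, -0.56, 0, 0, -0.68], [-1, -0.77, -0.56, 0, 0, -0.68]])

```text
t: 0.83
tool_pos: [0.3182, 0.3393, 0.3613]
tcp_rot: [-0.017, 1.0, 0.0, 0.001]
contact_force: [1.4, -0.1, -0.3]
finger_gap: 0.0855
```

```bash
python3 -c "
from h import *
plan([.54,0,.36],182)"
```

```text
row [-1.0495, -1.734, 0.0071, 0.0012, 0.0033, -0.0006] now ang -178.02 [0.3182 0.3393 0.3613] t 0.8333 F [ 1.4 -0.1 -0.3] gap 0.0855
```

Request:
jog_arm(rows=[[-0.1, -0.17, 0, 0, 0, 0], [-0.22, -0.35, 0, 0, 0, 0], [-0.33, -0.53, 0, 0, 0, 0], [-0.44, -0.71, 0, 0, 0, 0], [-0.53, -0.87, 0, 0, 0, 0], [-0.53, -0.87, 0, 0, 0, 0]])

```text
t: 1.33
tool_pos: [0.4329, 0.1651, 0.3599]
tcp_rot: [-0.013, 1.0, -0.002, 0.001]
contact_force: [-0.6, 0.7, 0.1]
finger_gap: 0.0854
```

Request:
jog_arm(rows=[[-0.1, -0.17, 0, 0, 0, 0], [-0.22, -0.35, 0, 0, 0, 0], [-0.33, -0.53, 0, 0, 0, 0], [-0.44, -0.71, 0, 0, 0, 0], [-0.52, -0.87, 0, 0, 0, 0], [-0.52, -0.87, 0, 0, 0, 0], [-0.52, -0.87, 0, 0, 0, 0], [-0.52, -0.87, 0, 0, 0, 0]])

```text
t: 2.0
tool_pos: [0.5388, 0.0013, 0.36]
tcp_rot: [-0.017, 1.0, 0.001, -0.001]
contact_force: [-0.3, -0.5, 0.8]
finger_gap: 0.0856
```

```bash
python3 -c "
from h import *
plan([.54,0,.36],182)
f=grab('wrist','w1.png')"
```

```text
row [-0.0058, -0.0068, -0.0002, 0.0025, -0.0025, -0.002] now ang -178.06 [0.5388 0.0013 0.36  ] t 2.0 F [-0.3 -0.5  0.8] gap 0.0856
```

View pics/w1.png

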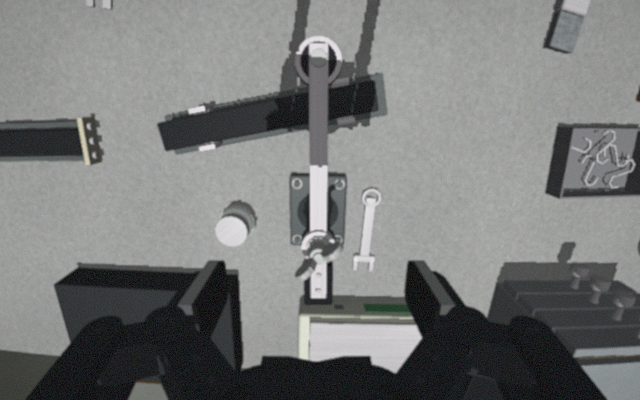

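The wrist picture shows the whole lamp: arm upright at column ~318, lamp head at (318,60), wing nut at (319,245), and the bar from (160,135) to (385,95).

```bash
python3 - <<'E'
import cv2
a=cv2.imread('pics/w1.png'); cv2.imwrite('pics/w1a.png',cv2.resize(a[30:160,150:400],None,fx=3.2,fy=3.2,interpolation=cv2.INTER_CUBIC))
cv2.imwrite('pics/w1b.png',cv2.resize(a[160:310,270:400],None,fx=4,fy=4,interpolation=cv2.INTER_CUBIC))
E
```

```text
(no output)
```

View pics/w1a.png

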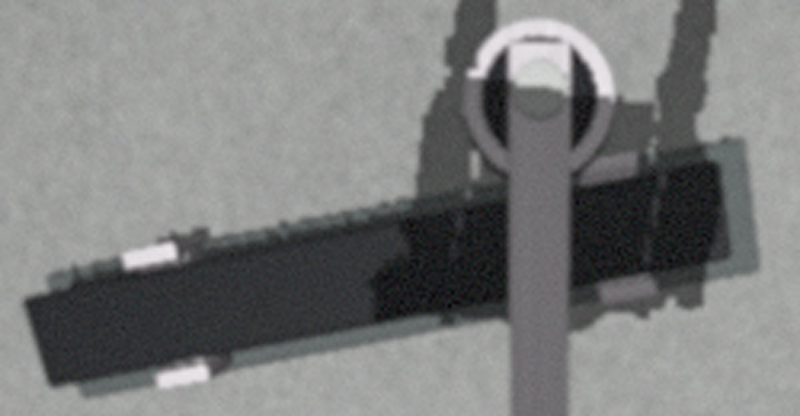

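View pics/w1b.png

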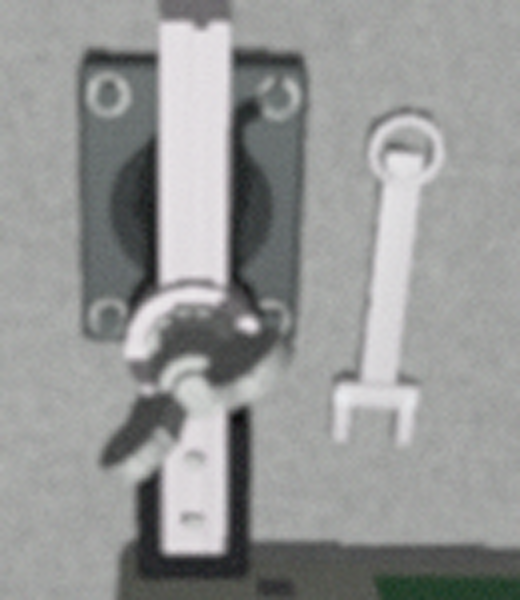

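```bash
python3 - <<'E'
from h import *
f=grab('wrist')
a=lambda l:[(150+u/3.2,30+v/3.2) for u,v in l]
b=lambda l:[(270+u/4,160+v/4) for u,v in l]
B=onz(f,a([(28,298),(718,160),(730,262),(50,383)]),.058); print(B.round(4))
for i,j in((0,1),(3,2)): d=B[j]-B[i];print('bar',np.degrees(np.arctan2(d[1],d[0])))
m=(B[0]+B[3])/2-(B[1]+B[2])/2;print(np.degrees(np.arctan2(m[1],m[0])),np.linalg.norm(m))
A=onz(f,a([(540,50),(540,200)])+b([(195,150),(193,540)]),.142);print(A.round(4))
for i in(0,1): d=A[-1]-A[i];print('arm',np.degrees(np.arctan2(d[1],d[0])))
C=onz(f,b([(82,55),(303,58),(298,338),(85,338)]),.016);print(C.round(4),C.mean(0))
print('stud',onz(f,b([(195,390)]),.174),'wings',onz(f,b([(120,440),(285,345)]),.194), onz(f,b([(192,320)]),.15))
print(proj(f,[[.617,.005,.194]]))
E
```

```text
[[ 0.4892 -0.2143  0.058 ]
 [ 0.4255  0.0743  0.058 ]
 [ 0.4655  0.0827  0.058 ]
 [ 0.5253 -0.2082  0.058 ]]
bar 102.4415755762046
bar 101.61869655009947
-77.97092074811975 0.2962806927361797
[[4.016e-01 1.000e-04 1.420e-01]
 [4.473e-01 1.900e-03 1.420e-01]
 [5.627e-01 6.300e-03 1.420e-01]
 [6.941e-01 1.070e-02 1.420e-01]]
arm 2.0620071286969988
arm 2.0430827416683335
[[ 0.5631 -0.0362  0.016 ]
 [ 0.5612  0.0493  0.016 ]
 [ 0.6798  0.0549  0.016 ]
 [ 0.6829 -0.0337  0.016 ]] [0.62174764 0.00855877 0.016     ]
stud [[0.62339241 0.00828752 0.174     ]] wings [[ 0.62857232 -0.01170473  0.194     ]
 [ 0.59923438  0.0305208   0.194     ]] [[0.61280533 0.00722275 0.15      ]]
[[316.04964014 260.80696847]]
```

```bash
python3 -c "
from h import *
plan([.492,.0035,.25],182.05);plan([.492,.0035,.140],182.05)"
```

```text
row [0.2321, 0.0149, 0.5527, 0.0016, -0.0001, 0.0001] now ang -177.95 [0.5385 0.0021 0.3605] t 2.1 F [-0.4  0.2  0. ] gap 0.0852
row [0.2321, 0.0144, 1.1027, 0.0016, -0.0001, 0.0001] now ang -177.95 [0.5385 0.0021 0.3605] t 2.1 F [-0.4  0.2  0. ] gap 0.0852
```

Request:
jog_arm(rows=[[0.1, 0.005, 0.15, 0, 0, 0], [0.2, 0.01, 0.3, 0, 0, 0], [0.233, 0.013, 0.45, 0, 0, 0], [0.233, 0.013, 0.65, 0, 0, 0], [0.233, 0.013, 0.75, 0, 0, 0], [0.233, 0.013, 0.75, 0, 0, 0], [0.233, 0.013, 0.75, 0, 0, 0]])

```text
t: 2.68
tool_pos: [0.4918, 0.0029, 0.2104]
tcp_rot: [-0.018, 1.0, 0.0, -0.001]
contact_force: [1.0, -0.7, 0.7]
finger_gap: 0.0854
```

```bash
python3 -c "
from h import *
plan([.492,.0035,.140],182.05);f=grab('wrist','w2.png')"
```

```text
row [-0.0014, 0.0028, 0.3519, 0.001, -0.0022, 0.0005] now ang -177.94 [0.4918 0.0029 0.2104] t 2.6833 F [ 1.  -0.7  0.7] gap 0.0854
```

View pics/w2.png

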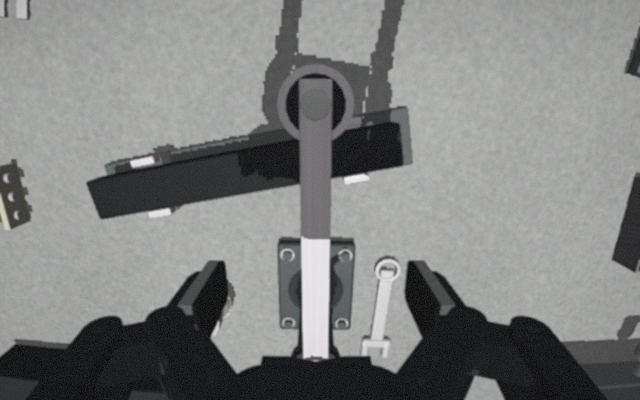

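The arm is centred between the open fingers (column ~315); descending and gripping.

Request:
jog_arm(rows=[[0, 0, 0.12, 0, 0, 0], [0, 0, 0.24, 0, 0, 0], [0, 0, 0.352, 0, 0, 0], [0, 0, 0.352, 0, 0, 0]])

```text
t: 3.07
tool_pos: [0.4915, 0.0022, 0.1386]
tcp_rot: [-0.017, 1.0, 0.0, -0.002]
contact_force: [-0.8, -0.4, 0.2]
finger_gap: 0.0855
```

Request:
jog_arm(rows=[[0, 0, 0, 0, 0, 0], [0, 0, 0, 0, 0, 0], [0, 0, 0, 0, 0, 0], [0, 0, 0, 0, 0, 0], [0, 0, 0, 0, 0, 0], [0, 0, 0, 0, 0, 0], [0, 0, 0, 0, 0, 0], [0, 0, 0, 0, 0, 0]], claw=1, force=35)

```text
t: 3.73
tool_pos: [0.4932, 0.0018, 0.1404]
tcp_rot: [-0.017, 1.0, 0.0, 0.001]
contact_force: [1.1, 0.8, 1.7]
finger_gap: 0.0193
```

```bash
python3 - <<'E'
from h import *
s=r.sense();print(s['contact_force'],s['torque'],s['finger_gap'],s['tool_pos'])
pv=np.array([.622,.0082])
M=R.from_quat(s['tcp_rot']).as_matrix();p0=s['tool_pos'][:2];v=p0-pv;print(np.hypot(*v),np.degrees(np.arctan2(v[1],v[0])))
for d in np.arange(-3,-37,-3).tolist()+[-37.4]:
    a=np.radians(d);c=np.cos(a);q=np.array([[c,-np.sin(a)],[np.sin(a),c]])@v+pv-p0
    t=M.T@np.r_[q,0]; print([round(x,3) for x in [t[0]/.2,t[1]/.2,0,0,0,-a/.5]])
E
```

```text
[1.09169535 0.78003794 1.74320476] [ 0.16638535 -0.25233988  0.05406519] 0.01927518348746408 [0.49323139 0.00182944 0.14040577]
0.12892609922391943 -177.16771851080546
[np.float64(-0.0), np.float64(0.034), 0, 0, 0, np.float64(0.105)]
[np.float64(-0.002), np.float64(0.067), 0, 0, 0, np.float64(0.209)]
[np.float64(-0.006), np.float64(0.101), 0, 0, 0, np.float64(0.314)]
[np.float64(-0.012), np.float64(0.134), 0, 0, 0, np.float64(0.419)]
[np.float64(-0.019), np.float64(0.167), 0, 0, 0, np.float64(0.524)]
[np.float64(-0.028), np.float64(0.2), 0, 0, 0, np.float64(0.628)]
[np.float64(-0.039), np.float64(0.232), 0, 0, 0, np.float64(0.733)]
[np.float64(-0.052), np.float64(0.263), 0, 0, 0, np.float64(0.838)]
[np.float64(-0.066), np.float64(0.294), 0, 0, 0, np.float64(0.942)]
[np.float64(-0.081), np.float64(0.324), 0, 0, 0, np.float64(1.047)]
[np.float64(-0.099), np.float64(0.353), 0, 0, 0, np.float64(1.152)]
[np.float64(-0.117), np.float64(0.381), 0, 0, 0, np.float64(1.257)]
[np.float64(-0.127), np.float64(0.394), 0, 0, 0, np.float64(1.306)]
```

Request:
jog_arm(rows=[[0, 0.017, 0, 0, 0, 0.052], [0, 0.034, 0, 0, 0, 0.105], [-0.002, 0.067, 0, 0, 0, 0.209], [-0.006, 0.101, 0, 0, 0, 0.314], [-0.012, 0.134, 0, 0, 0, 0.419], [-0.019, 0.167, 0, 0, 0, 0.524], [-0.028, 0.2, 0, 0, 0, 0.628], [-0.039, 0.232, 0, 0, 0, 0.733], [-0.052, 0.263, 0, 0, 0, 0.838], [-0.066, 0.294, 0, 0, 0, 0.942], [-0.066, 0.294, 0, 0, 0, 0.942], [-0.066, 0.294, 0, 0, 0, 0.942]])

```text
t: 4.73
tool_pos: [0.5044, 0.0602, 0.1402]
tcp_rot: [0.215, 0.977, -0.001, 0.001]
contact_force: [1.2, -2.8, 1.4]
finger_gap: 0.019
```

```bash
python3 - <<'E'
from h import *
s=r.sense();print(s['contact_force'],s['torque'],s['finger_gap'],s['tool_pos'])
pv=np.array([.622,.0082])
M=R.from_quat(s['tcp_rot']).as_matrix();p0=s['tool_pos'][:2];v=p0-pv;print(np.hypot(*v),np.degrees(np.arctan2(v[1],v[0])),np.degrees(np.arctan2(M[1,0],M[0,0])))
for d in [-3,-6,-9,-10.4]:
    a=np.radians(d);c=np.cos(a);q=np.array([[c,-np.sin(a)],[np.sin(a),c]])@v+pv-p0
    t=M.T@np.r_[q,0]; print([round(float(x),3) for x in [t[0]/.2,t[1]/.2,0,0,0,-a/.5]])
grab('wrist','w3.png')
E
```

```text
[ 1.18224558 -2.78352464  1.40612322] [-0.4353897  -0.31095292  0.34160727] 0.019016961899589086 [0.50443003 0.06017114 0.14020154]
0.12854453203860608 156.15244508218396 155.14380137055514
[-0.0, 0.034, 0.0, 0.0, 0.0, 0.105]
[-0.002, 0.067, 0.0, 0.0, 0.0, 0.209]
[-0.006, 0.101, 0.0, 0.0, 0.0, 0.314]
[-0.009, 0.116, 0.0, 0.0, 0.0, 0.363]
```

View pics/w3.png

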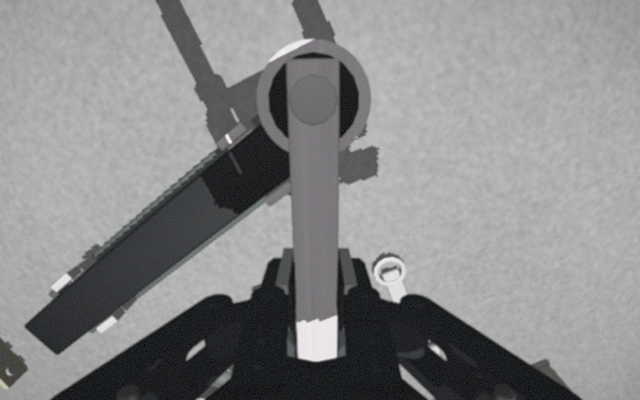

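The arm follows the gripper and the head at (313,98) clears the bar. I'll swing the remaining 10.4°, which includes the spring-back allowance, then release.

Request:
jog_arm(rows=[[0, 0.034, 0, 0, 0, 0.105], [-0.002, 0.067, 0, 0, 0, 0.209], [-0.006, 0.101, 0, 0, 0, 0.314], [-0.009, 0.116, 0, 0, 0, 0.363], [-0.009, 0.116, 0, 0, 0, 0.363], [-0.009, 0.116, 0, 0, 0, 0.363], [-0.009, 0.116, 0, 0, 0, 0.363]])

```text
t: 5.37
tool_pos: [0.5158, 0.0805, 0.1402]
tcp_rot: [0.304, 0.953, -0.0, 0.001]
contact_force: [2.7, -3.2, 2.3]
finger_gap: 0.0193
```

Request:
jog_arm(rows=[[0, 0, 0, 0, 0, 0], [0, 0, 0, 0, 0, 0], [0, 0, 0, 0, 0, 0], [0, 0, 0, 0, 0, 0], [0, 0, 0, 0, 0, 0], [0, 0, 0, 0, 0, 0], [0, 0, 0, 0, 0, 0], [0, 0, 0, 0, 0, 0]], claw=-1)

```text
t: 6.03
tool_pos: [0.5151, 0.0813, 0.1398]
tcp_rot: [0.304, 0.953, 0.0, -0.0]
contact_force: [-0.1, -0.4, 0.0]
finger_gap: 0.0853
```

Request:
jog_arm(rows=[[0, 0, -0.1, 0, 0, 0], [0, 0, -0.25, 0, 0, 0], [0, 0, -0.4, 0, 0, 0], [0, 0, -0.6, 0, 0, 0], [0, 0, -0.8, 0, 0, 0], [0, 0, -1, 0, 0, 0], [0, 0, -1, 0, 0, 0], [0, 0, -1, 0, 0, 0], [0, 0, -1, 0, 0, 0]])

```text
t: 6.78
tool_pos: [0.5148, 0.0812, 0.3393]
tcp_rot: [0.304, 0.953, -0.0, -0.0]
contact_force: [-0.2, 0.4, -0.7]
finger_gap: 0.0858
```

```bash
python3 - <<'E'
from h import *
plan([.56,.0,.36],147)
grab('wrist','w4.png')
E
```

```text
row [-0.4196, -0.1998, -0.1036, -0.0006, -0.0015, -0.0845] now ang 144.58 [0.5148 0.0812 0.3393] t 6.7833 F [-0.2  0.4 -0.7] gap 0.0858
```

View pics/w4.png

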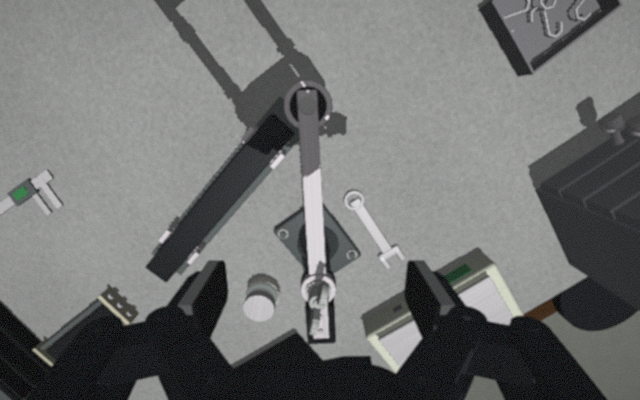

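```bash
python3 - <<'E'
import cv2
a=cv2.imread('pics/w4.png'); cv2.imwrite('pics/w4a.png',cv2.resize(a[80:290,140:350],None,fx=2.85,fy=2.85,interpolation=cv2.INTER_CUBIC))
cv2.imwrite('pics/w4b.png',cv2.resize(a[250:350,270:370],None,fx=6,fy=6,interpolation=cv2.INTER_CUBIC))
E
```

```text
(no output)
```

View pics/w4a.png

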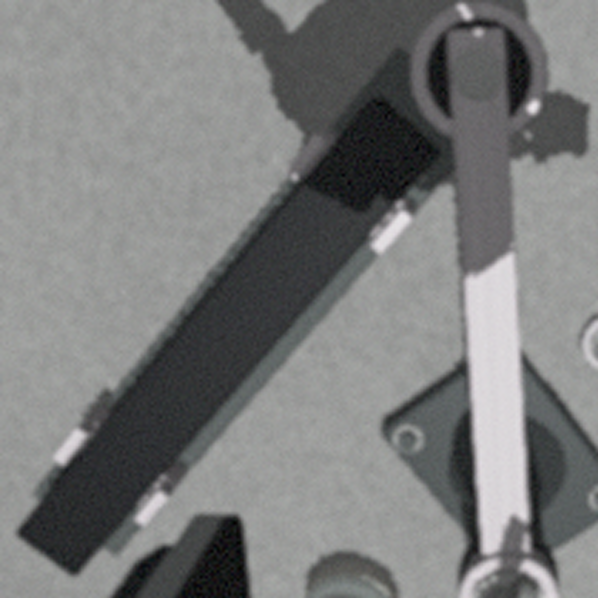

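View pics/w4b.png

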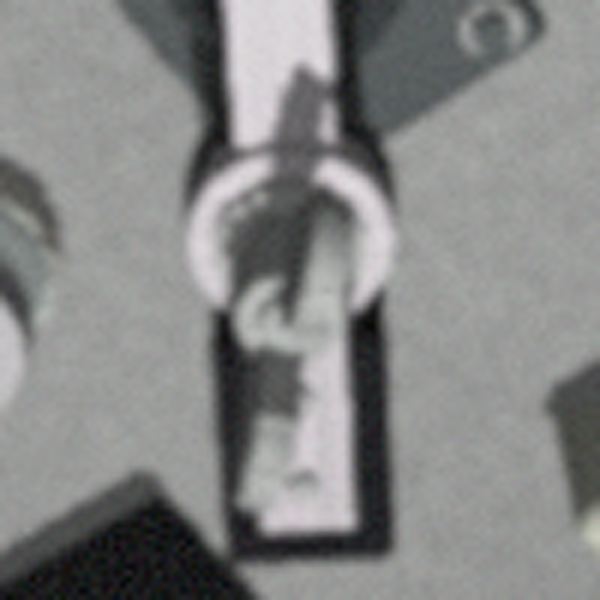

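```bash
python3 - <<'E'
from h import *
f=grab('wrist')
a=lambda l:[(140+u/2.85,80+v/2.85) for u,v in l]
b=lambda l:[(270+u/6,250+v/6) for u,v in l]
B=onz(f,a([(380,97),(20,530),(77,575),(440,150)]),.058);print(B.round(4))
an=lambda d:np.degrees(np.arctan2(d[1],d[0]))
b1,b2=an(B[1]-B[0]),an(B[2]-B[3])
A=onz(f,a([(478,60),(487,200),(502,480)])+b([(305,530)]),.142);print(A.round(4))
for i in (0,1):
  for j in (2,3): print('arm',an(A[j]-A[i]),'bar',b1,b2,'diff',an(A[j]-A[i])-(b1+b2)/2)
c=onz(f,b([(293,240)]),.15);print('collar',c)
print('wing ends',onz(f,b([(305,70),(250,510)]),.192))
plan([.66,-.02,.36],147)
E
```

```text
[[ 0.4274  0.0766  0.058 ]
 [ 0.4887 -0.2128  0.058 ]
 [ 0.5261 -0.2064  0.058 ]
 [ 0.4616  0.0845  0.058 ]]
[[ 0.4424  0.1223  0.142 ]
 [ 0.4839  0.0964  0.142 ]
 [ 0.5783  0.0361  0.142 ]
 [ 0.6857 -0.0328  0.142 ]]
arm -32.408898763780556 bar -78.02715805647716 -77.50568201153465 diff 45.35752127022535
arm -32.52997664701442 bar -78.02715805647716 -77.50568201153465 diff 45.23644338699148
arm -32.598417976529696 bar -78.02715805647716 -77.50568201153465 diff 45.16800205747621
arm -32.643317036333734 bar -78.02715805647716 -77.50568201153465 diff 45.12310299767217
collar [[0.62087178 0.00969958 0.15      ]]
wing ends [[ 0.57305591  0.04549003  0.192     ]
 [ 0.64004463 -0.01368107  0.192     ]]
row [-0.8866, 0.0101, -0.1129, -0.0042, -0.0064, -0.0847] now ang 144.57 [0.5143 0.0811 0.338 ] t 6.8833 F [ 0.3 -1.   0.3] gap 0.0852
```

```bash
python3 - <<'E'
from h import *
plan([.613,.024,.36],120)
E
```

```text
row [-0.5676, 0.0531, -0.112, -0.0057, -0.0053, 0.8578] now ang 144.57 [0.5143 0.0811 0.338 ] t 6.8833 F [ 0.3 -1.   0.3] gap 0.0852
```

Request:
jog_arm(rows=[[-0.1, 0.01, -0.05, 0, 0, 0.14], [-0.2, 0.02, -0.112, 0, 0, 0.3], [-0.35, 0.035, -0.112, 0, 0, 0.5], [-0.5, 0.05, -0.112, 0, 0, 0.7], [-0.568, 0.053, -0.112, 0, 0, 0.858], [-0.568, 0.053, -0.112, 0, 0, 0.858], [-0.568, 0.053, -0.112, 0, 0, 0.858], [-0.568, 0.053, -0.112, 0, 0, 0.858]])

```text
t: 7.55
tool_pos: [0.6129, 0.0244, 0.361]
tcp_rot: [0.499, 0.866, -0.0, -0.002]
contact_force: [0.7, 0.0, 0.9]
finger_gap: 0.0856
```

```bash
python3 - <<'E'
from h import *
plan([.613,.024,.36],120)
f=grab('wrist','w5.png')
a=cv2.imread('pics/w5.png');print(proj(f,[[.622,.0085,.174]]))
cv2.imwrite('pics/w5b.png',cv2.resize(a[140:260,255:385],None,fx=5,fy=5,interpolation=cv2.INTER_CUBIC))
E
```

```text
row [-0.002, -0.0006, 0.0051, -0.0048, -0.0047, 0.0029] now ang 120.08 [0.6129 0.0244 0.361 ] t 7.55 F [0.7 0.  0.9] gap 0.0856
[[315.8141182 200.8998038]]
```

View pics/w5b.png

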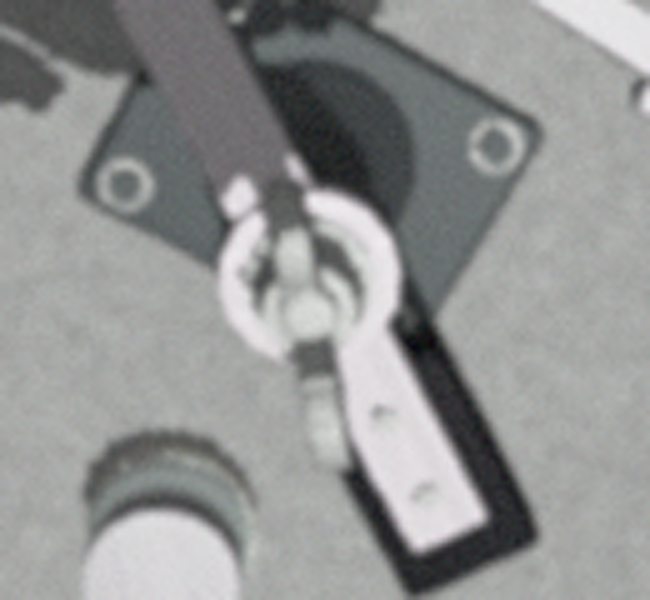

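View pics/w5.png

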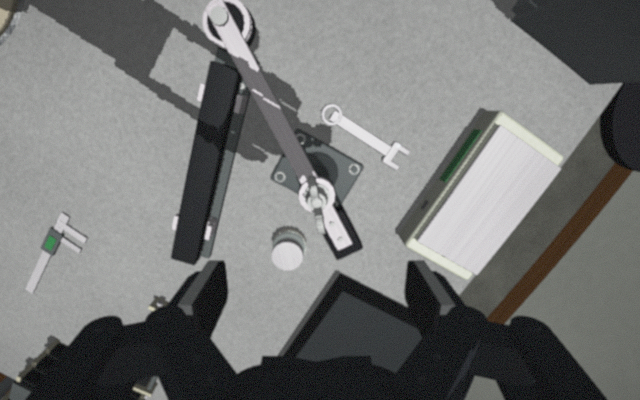

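```bash
python3 - <<'E'
from h import *
f=grab('wrist')
b=lambda l:[(255+u/5,140+v/5) for u,v in l]
for z in (.142,.15,.158,.174,.184,.194):
    p=proj(f,[[.622,.0085,z]])[0]; print(z,((p-[255,140])*5).round(0))
print('stud',onz(f,b([(310,312)]),.1745),'collar',onz(f,b([(310,275)]),.15))
print('tips',onz(f,b([(331,468),(297,230)]),.194),onz(f,b([(331,440),(293,265)]),.194))
an=lambda d:np.degrees(np.arctan2(d[1],d[0]))
for p,q in (((329,455),(296,240)),((322,375),(293,265)),((330,455),(316,375))):
  P=onz(f,b([p,q]),.194); print(an(P[1]-P[0]))
for th in (110,115,120,125,130):
  a=np.radians(th);print(th,[((p-[255,140])*5).round(0).tolist() for p in proj(f,[[.622+k*np.cos(a),.0085+k*np.sin(a),.19] for k in (-.032,.032)])])
E
python3 - <<'E'
import cv2
a=cv2.imread('pics/w5.png');cv2.imwrite('pics/w5c.png',cv2.resize(a[170:240,295:345],None,fx=11,fy=8.5,interpolation=cv2.INTER_LANCZOS4))
E
```

```text
0.142 [303. 263.]
0.15 [303. 273.]
0.158 [303. 283.]
0.174 [303. 304.]
0.184 [303. 318.]
0.194 [303. 333.]
stud [[0.62411389 0.00778072 0.1745    ]] collar [[0.62357708 0.00880814 0.15      ]]
tips [[ 0.64161936 -0.01383507  0.194     ]
 [ 0.61039252  0.02624857  0.194     ]] [[ 0.63848596 -0.00849689  0.194     ]
 [ 0.61326334  0.01970722  0.194     ]]
128.47184064605807
134.2453530262476
129.5980138693849
110 [[276.0, 471.0], [332.0, 174.0]]
115 [[289.0, 472.0], [317.0, 172.0]]
120 [[303.0, 473.0], [303.0, 171.0]]
125 [[316.0, 473.0], [289.0, 172.0]]
130 [[329.0, 471.0], [275.0, 174.0]]
```

View pics/w5c.png

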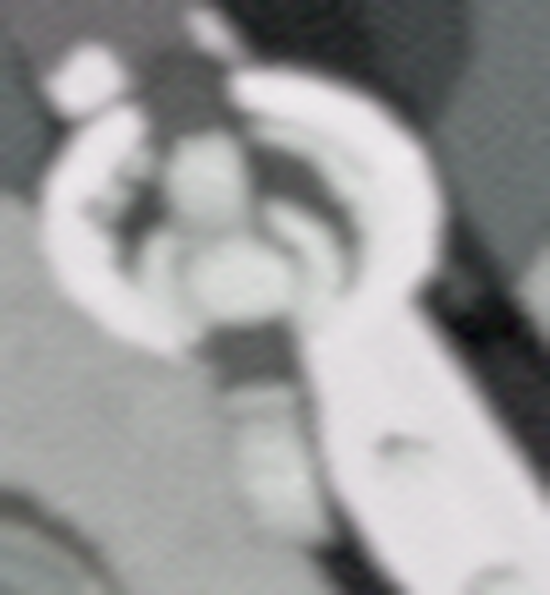

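```bash
python3 - <<'E'
from h import *
plan([.623,.0083,.23],129.5);plan([.623,.0083,.1965],129.5);print(r.sense()['joint_positions'])
E
```

```text
row [-0.0967, 0.0035, 0.6604, -0.0014, -0.0021, -0.3287] now ang 120.08 [0.6128 0.0246 0.3621] t 7.65 F [-0.9 -0.2  0.2] gap 0.0851
row [-0.0969, 0.0037, 0.8279, -0.0014, -0.0021, -0.3287] now ang 120.08 [0.6128 0.0246 0.3621] t 7.65 F [-0.9 -0.2  0.2] gap 0.0851
[-7.34505393e-02  2.98818963e-01  1.19771905e+00  3.79997944e-04
  1.64624822e+00 -5.98489990e-01]
```

Request:
jog_arm(rows=[[-0.05, 0.002, 0.1, 0, 0, -0.15], [-0.097, 0.004, 0.25, 0, 0, -0.33], [-0.097, 0.004, 0.4, 0, 0, -0.33], [-0.097, 0.004, 0.55, 0, 0, -0.33], [-0.097, 0.004, 0.65, 0, 0, -0.33], [-0.097, 0.004, 0.75, 0, 0, -0.33], [-0.097, 0.004, 0.825, 0, 0, -0.33], [-0.097, 0.004, 0.825, 0, 0, -0.33], [-0.097, 0.004, 0.825, 0, 0, -0.33]])

```text
t: 8.4
tool_pos: [0.6234, 0.0081, 0.1972]
tcp_rot: [0.426, 0.904, -0.0, -0.001]
contact_force: [-0.4, -0.7, 1.4]
finger_gap: 0.0852
```

```bash
python3 - <<'E'
from h import *
plan([.623,.0083,.1965],129.5)
for n in ['wrist','scene']:
  f=grab(n,n+'6.png')
a=cv2.imread('pics/scene6.png');cv2.imwrite('pics/s6.png',cv2.resize(a[130:250,190:350],None,fx=5,fy=5,interpolation=cv2.INTER_CUBIC))
E
```

```text
row [0.0019, -0.001, 0.0037, -0.0016, -0.0021, 0.0003] now ang 129.51 [0.6234 0.0081 0.1972] t 8.4 F [-0.4 -0.7  1.4] gap 0.0852
```

View pics/wrist6.png

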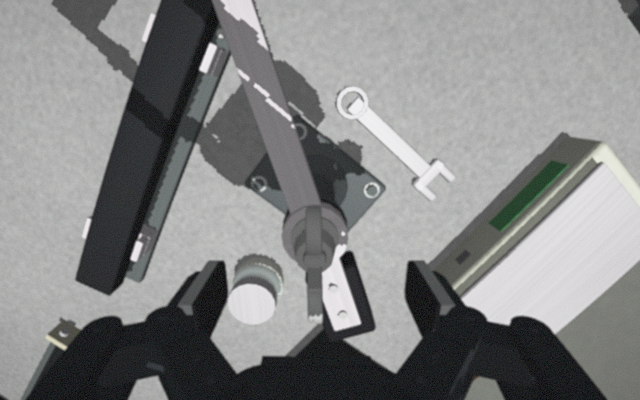

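View pics/s6.png

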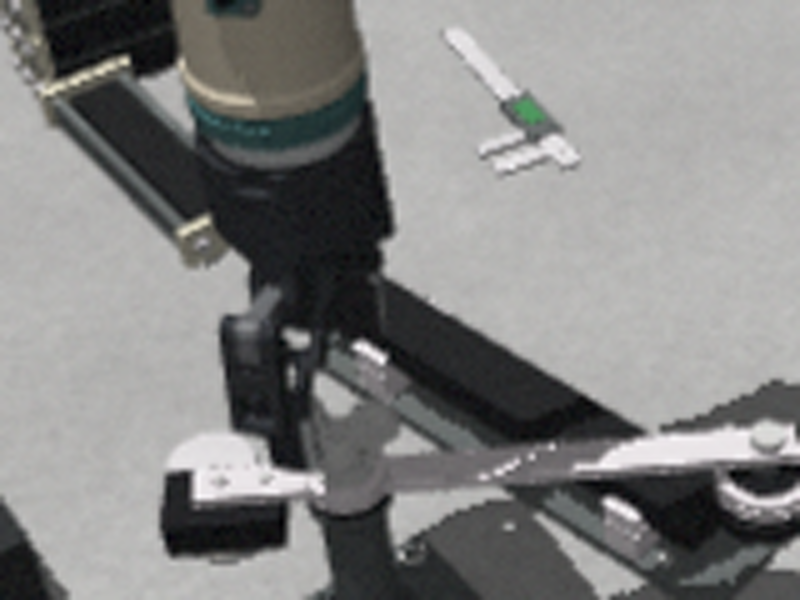

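The wings run vertically at column 314, which is centred between the fingers and aligned with the jaws. Closing.

Request:
jog_arm(rows=[[0, 0, 0, 0, 0, 0], [0, 0, 0, 0, 0, 0], [0, 0, 0, 0, 0, 0], [0, 0, 0, 0, 0, 0], [0, 0, 0, 0, 0, 0], [0, 0, 0, 0, 0, 0], [0, 0, 0, 0, 0, 0], [0, 0, 0, 0, 0, 0], [0, 0, 0, 0, 0, 0]], claw=1, force=50)

```text
t: 9.25
tool_pos: [0.6237, 0.007, 0.1975]
tcp_rot: [0.427, 0.904, -0.001, -0.0]
contact_force: [-3.5, -2.6, 3.1]
finger_gap: 0.0058
```

```bash
python3 - <<'E'
from h import *
plan([.623,.0083,.1965],129.5)
for i in range(3):
  s=r.sense();print(s['contact_force'].round(2),s['torque'].round(3),s['finger_gap'])
f=grab('wrist','w7.png')
E
```

```text
row [0.0073, 0.0017, 0.0049, -0.0033, -0.0002, -0.0018] now ang 129.45 [0.6237 0.007  0.1975] t 9.25 F [-3.5 -2.6  3.1] gap 0.0058
[-3.5  -2.62  3.08] [-0.391  0.514  0.021] 0.005758198002902147
[-3.5  -2.62  3.08] [-0.391  0.514  0.021] 0.005758198002902147
[-3.5  -2.62  3.08] [-0.391  0.514  0.021] 0.005758198002902147
```

View pics/w7.png

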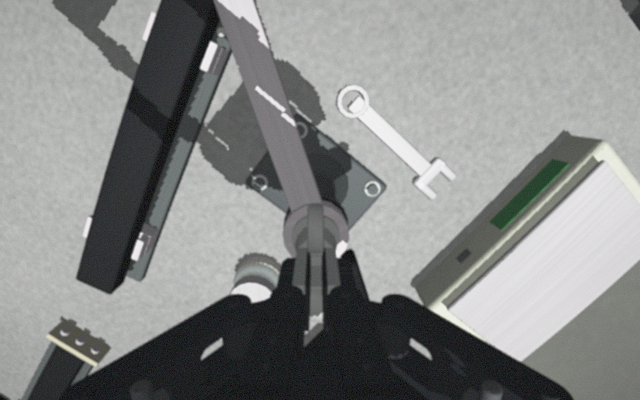

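Request:
jog_arm(rows=[[0, 0, 0, 0, 0, 0.1], [0, 0, 0, 0, 0, 0.25], [0, 0, 0, 0, 0, 0.4], [0, 0, 0, 0, 0, 0.55], [0, 0, 0.001, 0, 0, 0.7], [0, 0, 0.001, 0, 0, 0.85], [0, 0, 0.001, 0, 0, 1], [0, 0, 0.001, 0, 0, 1], [0, 0, 0.001, 0, 0, 1]])

```text
t: 10.05
tool_pos: [0.6236, 0.0069, 0.1973]
tcp_rot: [0.637, 0.771, -0.001, -0.0]
contact_force: [-4.8, -3.2, 4.4]
finger_gap: 0.0057
```

```bash
python3 - <<'E'
from h import *
plan([.623,.0083,.1965],129.5)
s=r.sense();print(s['contact_force'].round(2),s['torque'].round(3),s['finger_gap'])
f=grab('wrist','w8.png')
E
```

```text
row [0.0075, -0.0015, 0.0042, -0.0035, 0.0009, -0.9982] now ang 100.9 [0.6236 0.0069 0.1973] t 10.05 F [-4.8 -3.2  4.4] gap 0.0057
[-4.79 -3.2   4.38] [-0.564  0.726 -0.049] 0.005720792475350917
```

View pics/w8.png

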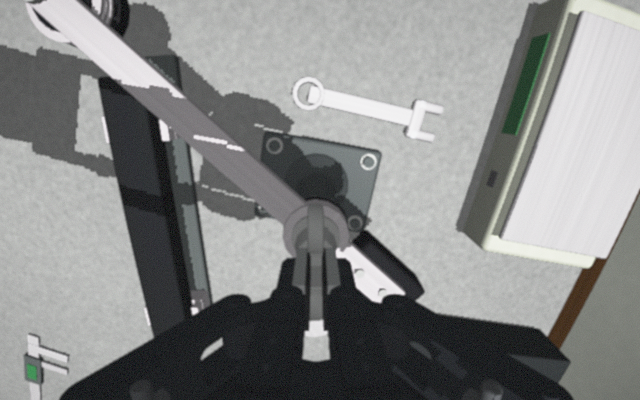

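Request:
jog_arm(rows=[[0, 0, 0, 0, 0, 0.15], [0, 0, 0, 0, 0, 0.35], [0, 0, 0, 0, 0, 0.55], [0, 0, 0.001, 0, 0, 0.75], [0, 0, 0.001, 0, 0, 0.95], [0, 0, 0.001, 0, 0, 1], [0, 0, 0.001, 0, 0, 1]])

```text
t: 10.68
tool_pos: [0.6234, 0.0069, 0.1972]
tcp_rot: [0.808, 0.589, -0.001, -0.0]
contact_force: [-5.2, -2.8, 4.6]
finger_gap: 0.0059
```

Request:
jog_arm(rows=[[0, 0, 0, 0, 0, 0.15], [0, 0, 0, 0, 0, 0.35], [0, 0, 0, 0, 0, 0.55], [0, 0, 0.001, 0, 0, 0.75], [0, 0, 0.001, 0, 0, 0.95], [0, 0, 0.001, 0, 0, 1], [0, 0, 0.001, 0, 0, 1]])

```text
t: 11.27
tool_pos: [0.6232, 0.0069, 0.197]
tcp_rot: [0.929, 0.371, -0.001, 0.0]
contact_force: [-5.1, -3.2, 5.1]
finger_gap: 0.0056
```

```bash
python3 - <<'E'
from h import *
plan([.623,.0083,.1965],129.5)
s=r.sense();print(s['contact_force'].round(2),s['torque'].round(3),s['finger_gap'],s['joint_positions'][[0,5]])
f=grab('wrist','w9.png')
E
```

```text
row [0.004, -0.0058, 0.0026, -0.0046, 0.0029, -2.9995] now ang 43.57 [0.6232 0.0069 0.197 ] t 11.2667 F [-5.1 -3.2  5.1] gap 0.0056
[-5.12 -3.16  5.14] [-0.607  0.921 -0.002] 0.0055633218406265575 [-0.09970224  0.71107998]
```

View pics/w9.png

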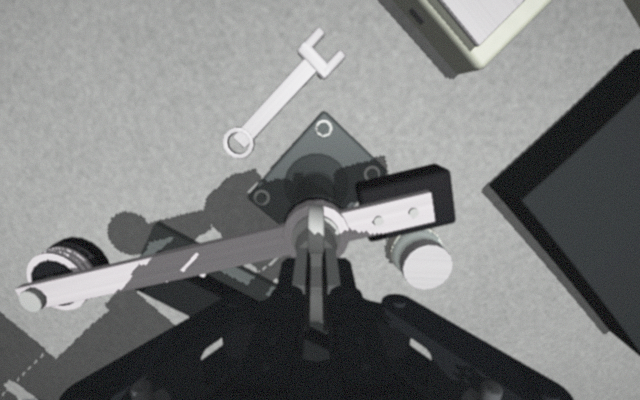

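Request:
jog_arm(rows=[[0, 0, 0, 0, 0, 0.15], [0, 0, 0, 0, 0, 0.35], [0, 0, 0, 0, 0, 0.55], [0, 0, 0.001, 0, 0, 0.75], [0, 0, 0.001, 0, 0, 0.95], [0, 0, 0.001, 0, 0, 1], [0, 0, 0.001, 0, 0, 1]])

```text
t: 11.9
tool_pos: [0.6231, 0.0071, 0.1969]
tcp_rot: [0.992, 0.13, -0.001, 0.0]
contact_force: [-5.1, -2.9, 6.5]
finger_gap: 0.0059
```

```bash
python3 - <<'E'
from h import *
plan([.623,.0083,.1965],-60)
s=r.sense();print(s['torque'].round(3),s['joint_positions'][[0,5]])
E
```

```text
row [0.0011, -0.0059, 0.0018, 0.0037, 0.0041, 2.6152] now ang 14.92 [0.6231 0.0071 0.1969] t 11.9 F [-5.1 -2.9  6.5] gap 0.0059
[-0.584  0.99  -0.005] [-0.09959875  1.21108875]
```

Request:
jog_arm(rows=[[0, 0, 0, 0, 0, 0.1], [0, 0, 0, 0, 0, 0.2], [0, 0, 0, 0, 0, 0.3], [0, 0, 0, 0, 0, 0.4], [0, 0, 0, 0, 0, 0.4]])

```text
t: 12.32
tool_pos: [0.6231, 0.0072, 0.1968]
tcp_rot: [1.0, 0.03, -0.001, 0.0]
contact_force: [-5.3, -2.8, 6.4]
finger_gap: 0.0053
```

```bash
python3 - <<'E'
from h import *
plan([.623,.0083,.1965],-60)
s=r.sense();print(s['torque'].round(3),s['joint_positions'][[0,5]])
E
```

```text
row [-0.0001, -0.0056, 0.0016, 0.0037, 0.0038, 2.2138] now ang 3.42 [0.6231 0.0072 0.1968] t 12.3167 F [-5.3 -2.8  6.4] gap 0.0053
[-0.503  0.984  0.001] [-0.09956492  1.41179468]
```

Request:
jog_arm(rows=[[0, 0, 0, 0, 0, 0.1], [0, 0, 0, 0, 0, 0.2], [0, 0, 0, 0, 0, 0.3], [0, 0, 0, 0, 0, 0.4], [0, 0, 0, 0, 0, 0.4]])

```text
t: 12.73
tool_pos: [0.6231, 0.0072, 0.1968]
tcp_rot: [0.998, -0.069, -0.001, 0.001]
contact_force: [-4.7, -2.5, 5.9]
finger_gap: 0.0058
```

```bash
python3 -c "
from h import *
s=r.sense();print(s['torque'].round(3),s['joint_positions'][[0,5]],s['contact_force'].round(1))"
```

```text
[-0.444  0.961  0.352] [-0.0993853   1.61073551] [-4.7 -2.5  5.9]
```

Request:
jog_arm(rows=[[0, 0, 0, 0, 0, 0.1], [0, 0, 0, 0, 0, 0.2], [0, 0, 0, 0, 0, 0.3], [0, 0, 0, 0, 0, 0.4], [0, 0, 0, 0, 0, 0.4]])

```text
t: 13.15
tool_pos: [0.6231, 0.0073, 0.1968]
tcp_rot: [0.986, -0.169, -0.001, 0.001]
contact_force: [-5.8, -2.2, 5.5]
finger_gap: 0.0058
```

```bash
python3 -c "
from h import *
s=r.sense();print(s['torque'].round(3),s['joint_positions'][[0,5]],s['contact_force'].round(1))"
```

```text
[-0.421  0.946  0.32 ] [-0.09935569  1.81073905] [-5.8 -2.2  5.5]
```

Request:
jog_arm(rows=[[0, 0, 0, 0, 0, 0.07], [0, 0, 0, 0, 0, 0.14], [0, 0, 0, 0, 0, 0.2], [0, 0, 0, 0, 0, 0.2], [0, 0, 0, 0, 0, 0.2]])

```text
t: 13.57
tool_pos: [0.6231, 0.0073, 0.1968]
tcp_rot: [0.976, -0.217, -0.001, 0.001]
contact_force: [-5.2, -2.0, 4.9]
finger_gap: 0.0057
```

```bash
python3 -c "
from h import *
s=r.sense();print(s['torque'].round(3),s['joint_positions'][[0,5]],s['contact_force'].round(1));plan([.62,.008,.19],-13)
grab('wrist','w10.png')"
```

```text
[-0.436  0.96   0.309] [-0.09933994  1.90920694] [-5.2 -2.   4.9]
row [-0.0153, 0.0035, 0.034, 0.0028, 0.0043, -0.4212] now ang -25.07 [0.6231 0.0073 0.1968] t 13.5667 F [-5.2 -2.   4.9] gap 0.0057
```

View pics/w10.png

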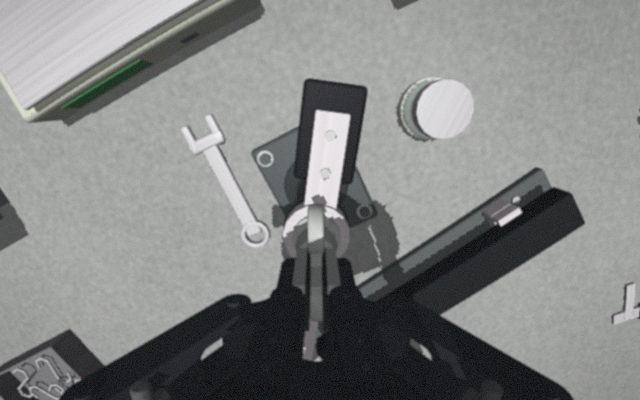

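Request:
jog_arm(rows=[[0, 0, 0, 0, 0, 0], [0, 0, 0, 0, 0, 0], [0, 0, 0, 0, 0, 0], [0, 0, 0, 0, 0, 0], [0, 0, 0, 0, 0, 0], [0, 0, 0, 0, 0, 0], [0, 0, 0, 0, 0, 0], [0, 0, 0, 0, 0, 0]], claw=-1)

```text
t: 14.28
tool_pos: [0.6244, 0.0076, 0.1965]
tcp_rot: [0.976, -0.219, 0.0, -0.0]
contact_force: [0.1, 0.2, -0.4]
finger_gap: 0.0853
```

```bash
python3 -c "
from h import *
plan([.62,.008,.19],-25)
grab('wrist','w11.png')"
```

```text
row [-0.0209, 0.0076, 0.0323, -0.0005, -0.0001, -0.0085] now ang -25.24 [0.6244 0.0076 0.1965] t 14.2833 F [ 0.1  0.2 -0.4] gap 0.0853
```

Request:
jog_arm(rows=[[0, 0, -0.1, 0, 0, 0], [0, 0, -0.25, 0, 0, 0], [0, 0, -0.4, 0, 0, 0], [0, 0, -0.6, 0, 0, 0], [0, 0, -0.8, 0, 0, 0], [0, 0, -1, 0, 0, 0], [0, 0, -1, 0, 0, 0], [0, 0, -1, 0, 0, 0]])

```text
t: 15.0
tool_pos: [0.6253, 0.0075, 0.3999]
tcp_rot: [0.976, -0.219, 0.004, -0.001]
contact_force: [0.5, 0.4, -0.9]
finger_gap: 0.0853
```

```bash
python3 -c "
from h import *
plan([.613,.024,.39],120)
grab('wrist','w12.png')"
```

```text
row [-0.091, -0.0485, 0.0491, 0.0148, -0.0116, -5.07] now ang -25.25 [0.6253 0.0075 0.3999] t 15.0 F [ 0.5  0.4 -0.9] gap 0.0853
```

View pics/w11.png

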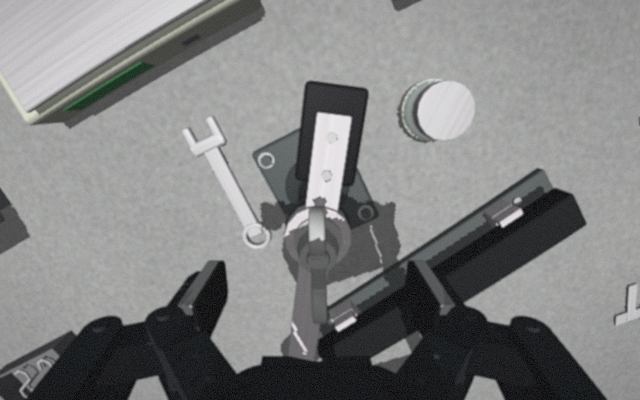

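View pics/w12.png

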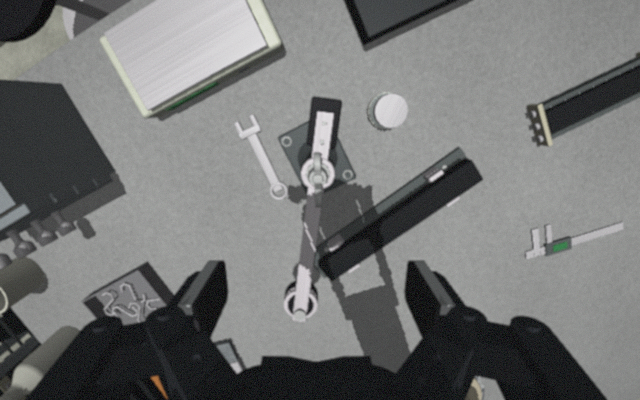

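```bash
python3 - <<'E'
import cv2
a=cv2.imread('pics/w12.png'); cv2.imwrite('pics/w12a.png',cv2.resize(a[90:330,270:490],None,fx=2.5,fy=2.5,interpolation=cv2.INTER_CUBIC))
E
```

```text
(no output)
```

View pics/w12a.png

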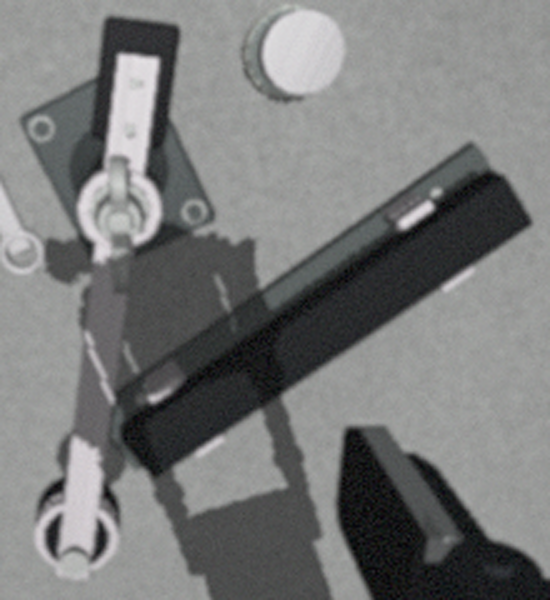

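```bash
python3 - <<'E'
from h import *
f=grab('wrist')
a=lambda l:[(270+u/2.5,90+v/2.5) for u,v in l]
an=lambda d:np.degrees(np.arctan2(d[1],d[0]))
B=onz(f,a([(157,473),(530,222)]),.058);A=onz(f,a([(83,500),(100,370),(131,120),(138,70)]),.142)
print(B.round(4),A.round(4),an(B[1]-B[0]),an(A[2]-A[0]),an(A[3]-A[0]))
f=grab('top','top2.png')
E
python3 - <<'E'
import cv2
a=cv2.imread('pics/top0.png');b=cv2.imread('pics/top2.png')
cv2.imwrite('pics/cmp.png',cv2.resize(cv2.vconcat([a[110:270,160:480],b[110:270,160:480]]),None,fx=1.8,fy=1.8))
E
```

```text
[[ 0.4273  0.0687  0.058 ]
 [ 0.4886 -0.2154  0.058 ]] [[ 0.4775  0.097   0.142 ]
 [ 0.5461  0.0535  0.142 ]
 [ 0.6585 -0.017   0.142 ]
 [ 0.6785 -0.0299  0.142 ]] -77.82058533610028 -32.19800043601261 -32.274933772023
```

View pics/cmp.png

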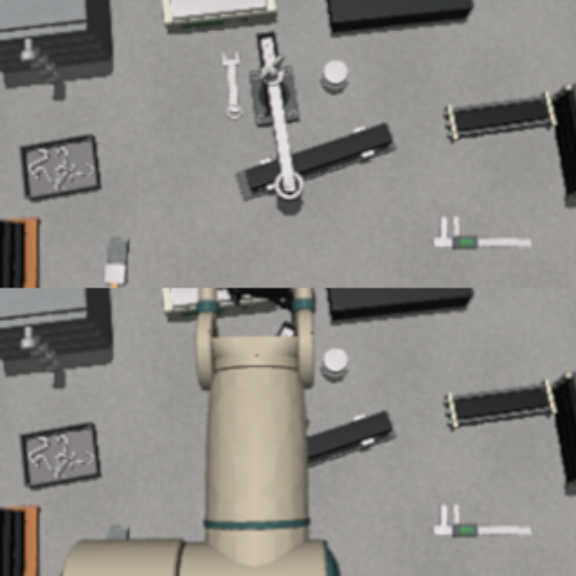

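The arm stands at about 45.6° to the bar, the nut took a steady tightening torque, and nothing else has moved. Handing in.

```bash
python3 -c "
from bench import r
print(r.finish_job())"
```

```text
the job is handed in; nothing more can be done
None
```

I swung the lamp arm to 45 degrees to the bar, locked it with the wing nut, and handed the job in at about 15 s of the 67 s allowed. No verdict was reported.

- **Swing:** I gripped the arm from above at the swing grip and turned it about 37° clockwise. It sprang back about 2° when let go. From the wrist camera it stood at about 45.2° to the bar just after release, and about 45.6° after tightening, against a limit of 41 to 49°.
- **Wing nut:** I turned it about 2.7 rad clockwise in one grip. The torque was near zero up to 2.2 rad, had jumped to 0.35 N m by 2.4 rad, and held at 0.31–0.35 N m to the end. That means it met the washer between those two points and was tightened roughly 0.3 to 0.5 rad past it. The nut stayed put when I let go.
- **Other things on the bench:** the bar edge measured in the same place before and after, to within about 2 mm apart from one corner reading about 6 mm off, which I put down to picking that corner by eye. The jar, tray, clamp frame and caliper look unchanged in the top view. The robot arm hid the spanner and most of the brush in the last top view; the spanner looked undisturbed in the wrist view, and the tool never went near the brush.

Two readings differed from what I expected. The tightening torque was a little under the stated 0.4 N m, and the fingers read 5.7 mm on the 8 mm wings. The pictures showed the wings turning with the jaws without slipping.

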